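# Rock the tight carrier block out of an opened video deck

### The job

Swing the deck's slotted steel cover up gently until it rests open on its stop. Then take the tight carrier block by its white head and rock it side to side, leaning it to the left first (your left, looking from the robot), until it works free of the two spring jaws; do not just pull, which lifts the deck off its mat. Finish still holding the block upright in the gripper straight above its seat, one to three centimetres clear above the jaws; leave the cover open and do not disturb the loose parts lying about.

Things in the scene. Friction and masses are not known exactly. Their poses are not given: they have to be found in the camera images.
- lid (a joint): Hinged cover: slotted steel sheet, 145 x 130 x 4 mm, over the deck's middle, hinged along its far edge. 0 = closed (level); grows as the near edge swings up and away from the robot; stop at 1.75 rad (just past upright). Stiff hinge (0.25 N m friction, some 2 N at the tongue): stays where it is left. May start ajar, up to 0.4 rad. Keep it slower than 2 rad/s.
- lid_grip (a point): Grip point in the white plastic tongue that sticks out of the middle of the cover's near edge, in the cover's plane: 16 mm wide (along the hinge), 8 mm thick, ends 17 mm past this point; the sheet begins 30 mm behind it. 175 mm from the hinge axis, turns with the cover; 88 mm above the table when closed, 14 mm out from the deck's front edge. Pinched on its narrow sides it can pivot in the fingers.
- lid_hinge (a point): Middle of the cover's hinge axis, 88 mm above the table, 75 mm from the seat's centre along the seat's x, away from the robot. The axis is this frame's y (the frame turns with the cover). Posts 71 mm to either side rise to 93 mm above the table.
- seat (a point): Centre of the flat floor of the block's seat, 14 mm above the table, fixed to the deck: x points from the robot side towards the hinge, y to the left as seen from the robot, z up. Low ends at x = +-21.5 mm keep the block in place along x. With the cover open, nothing within 65 mm of the seat stands over 20 mm above its floor. Deck 210 x 270 mm, otherwise at most 38 mm above the table, on a mat 300 x 340 x 4 mm.
- block: Carrier block, 180-290 g: aluminium base 40 (x) x 50 (y) x 22 mm high, centred on it a white head 24 (x) x 30 (y) x 40 mm high. Origin: centre of its underside; axes as the seat's. Grip the head across y, some 45 mm above the underside. It stands on the seat floor. A straight pull needs about 30 N. Leaning it 8 degrees or so each way along y, raising it some 5 mm a swing, walks it out; under 5 degrees does not count.
- jaw_left (a point): Top of the sprung black jaw on the seat's +y side, middle of the face that presses on the block, 20 mm above the seat floor. Jaw 36 mm long (x), 20 mm high; presses with about 16 N along y, gives up to 7 mm, closes in 2 mm when the block is out. White housing behind it, 45 to 55 mm from the seat's centre, 20 mm above the seat floor.
- jaw_right (a point): The same on the -y side.
- block_top (a point): Centre of the top face of the block's head, 62 mm above its underside.
- deck (a joint): How far the deck is lifted off its mat, m: 0 = resting, held down by its own weight of about 19 N; it can only move straight up. Keep it under 6 mm.
- screwdriver: Loose screwdriver, 190 mm long, lying on the table to one side of the mat. Leave alone.
- flywheel: Loose steel flywheel, 52 mm across, 20 mm high. Leave alone.
- bracket: Loose black plastic angle bracket, 50 x 30 x 20 mm. Leave alone.
- motor: Loose dark motor can, 34 mm across, 30 mm high. Leave alone.
Things that resemble listed ones, but are neither listed nor needed, are in the scene too. There is more than one size of the block; the one meant has the size given above.

How it is judged (in metres and radians):
On the way, in this order (a step that is already met when the one before it is completed fails the run):
1. the cover is up on its stop (value of joint lid above 1.65 rad and z of block in the frame of seat below 0.018 m and angle between block's own z axis and vertical below 0.05 rad), for 0.2 s.
2. the block, still between the jaws, leans to the left (angle between block's own z axis and vertical above 0.08 rad and y of block_top in the frame of seat above 0.004 m and z of block in the frame of seat below 0.018 m), for 0.05 s.
3. the block, still between the jaws, leans to the right (angle between block's own z axis and vertical above 0.08 rad and y of block_top in the frame of seat below -0.004 m and z of block in the frame of seat below 0.018 m), for 0.05 s.
At the end, for the whole second after the job is handed in: The block is held by the fingers, at rest, within 15 degrees of upright, its underside 5 to 45 mm above the tops of the jaws and within 30 mm of straight above the seat, touching no part of the deck; the cover is open within 0.15 rad of its stop and the deck rests on its mat (z of block in the frame of seat between 0.025 and 0.065 m and horizontal distance between block and seat below 0.03 m and angle between block's own z axis and vertical below 0.26 rad and linear speed of block below 0.03 m/s and contact force between block and the fingers above 1 N and contact force between block and deck below 0.1 N and value of joint lid above 1.6 rad and value of joint deck below 0.002 m); the arm keeps its last pose, push and grip.
It fails at once if the deck is lifted more than 6 mm off its mat (value of joint deck above 0.006 m).
It fails at once if the cover is flung or dropped (faster than 2 rad/s) (velocity of joint lid above 2 rad/s or velocity of joint lid below -2 rad/s).
It fails at once if a loose part lying about is moved more than 20 mm (distance of any of screwdriver, flywheel, bracket, motor from where it was at the start of the episode above 0.02 m).
It also fails if it takes over 58 s, if anything falls off the work surface, if the arm or the gripper's body presses on something with over 40 N, if the wrist force passes 120 N, or if a joint passes its speed limit or range.

### The arm

A 6-joint arm with a two-finger parallel gripper is mounted at the origin on the work surface. World frame = base frame: x ahead of the robot, y to its left, z up, the work surface at z = 0. Lengths are in m, angles in degrees, forces in N, time in s.
With the tool pointing down it reaches from about 0.325 to 0.9 m from the base axis. Payload 6.1 kg.
Tool frame: the origin (TCP) lies at the very end of the fingers, on their centre line; the grasp point (between the pads) lies 19 mm behind it; z points along the fingers, y is the line along which they close (so a half turn about z gives the same grasp; the last joint's range is limited). The gripper opens to 87 mm and grips with 3 to 60 N. Pads are 19 mm wide; open, the fingers measure 117 mm over their backs; the gripper's body (75 mm by 190 mm) begins 51 mm behind the grasp point.
Start: joints at [-81.251, 12.628, 87.462, -0, 79.91, -7.225], TCP at [0.172, -0.601, 0.223] pointing down, gripper open.
Joint ranges: [-170.65, 170.65], [-52.31, 119.04], [5.05, 147.46], [-71.25, 251.25], [11.57, 151.72], [-153.62, 153.62]. Speed limits (degrees/s): [147.25, 147.25, 172.46, 180, 180, 180].

### API

Orientations are given as [roll, pitch, yaw] about the fixed x, y, z axes, in that order (R = Rz(yaw) Ry(pitch) Rx(roll)).
In Python, from rig import ctrl gives the robot as it stands. Calls block until the motion is done:
- ctrl.move_pose(position, orientation): joint-space move of the TCP to a pose.
- ctrl.movel(position, rotation=None, rate=0.15, threshold=None): straight line of the TCP; rotation=None keeps the orientation; rate is the mean speed in m/s. With threshold (N) it stops when the force on the tool has changed by that much, and returns True; else False.
- ctrl.move_joints(angles): joint-space move.
- ctrl.gripper_to(opening, effort=None): finger opening in m; effort is the grip in N (None keeps the last); returns when the fingers have stopped.
- ctrl.hold(seconds).
- ctrl.inverse_kinematics(position, orientation): joint angles nearest the present ones, or None.
- ctrl.state(): the state.
- ctrl.capture(name): name is "scene" or "top"; returns the picture (480x640x3 uint8, blue, green, red); there is no depth.
- ctrl.calibration(name): a dict with "camera_matrix" (3x3 intrinsics, pixels), "T" (4x4, takes a point from camera to world coordinates). Camera axes: x right, y up, looking along -z (the intrinsics and any distortion apply to the point x, -y, -z); pixel columns grow to the right and rows downward; lengths in m; the calibration is good to about 2 mm. A picture is of the moment at which its call begins. calibration takes no time and is no camera call.
A pose or a line that the arm cannot do raises ctrl.PlanningError and nothing moves.
- ctrl.close_job(): hands the job in; it is judged then, once.
The state is a dict: "time": time; "joint_pos": joint angles; "joint_velocities": joint speeds; "effort": joint torques, N m; "eef_pos": TCP position; "tcp_rot": TCP orientation; "ft_force": force on the tool from outside, world axes, zero at the start; "torque": the same for the moment, N m; "grip_width": finger opening in m; "grip_force": force on a finger pad.
Only numpy, scipy, OpenCV 4.12 (cv2) and the standard library are available. Lean on these libraries where they do the work, as an engineer would, in place of code of your own. Each camera call takes 0.05 s, during which the arm holds its last target. There are 200 camera calls.

## Working session

There is one attempt and no reset: what is moved stays moved. The work goes in short steps, each a Python script; the robot and the scene stay as the last script left them, time stands still between calls to the robot, and variables do not carry over. Pictures are saved under pics/ and viewed, at most 10 in all, crops included, and the job is handed in when it is done.

```bash
mkdir -p pics
python3 - <<'E'
from rig import ctrl
import cv2
for n in("scene","top"):
    cv2.imwrite(f"pics/{n}0.png",ctrl.capture(n)); c=ctrl.calibration(n); print(n,c)
print(ctrl.state())
E
```

```text
scene {'camera_matrix': array([[532.26427135,   0.        , 324.42260356],
       [  0.        , 532.26427135, 228.25827741],
       [  0.        ,   0.        ,   1.        ]]), 'T': array([[-0.58993042, -0.58083083,  0.56090787,  1.17826373],
       [ 0.80744828, -0.42172073,  0.41252746,  0.50156802],
       [-0.00306219,  0.69626659,  0.71777674,  0.89294969],
       [ 0.        ,  0.        ,  0.        ,  1.        ]])}
top {'camera_matrix': array([[458.95517101,   0.        , 316.63351628],
       [  0.        , 458.95517101, 238.45730261],
       [  0.        ,   0.        ,   1.        ]]), 'T': array([[ 0.00608689,  0.98447649, -0.17541089,  0.41564267],
       [-0.9999027 ,  0.00819379,  0.01128946,  0.06314274],
       [ 0.01255149,  0.17532511,  0.98443058,  0.94394223],
       [ 0.        ,  0.        ,  0.        ,  1.        ]])}
{'time': 0.1, 'joint_pos': array([-8.12503745e+01,  1.26709797e+01,  8.75182208e+01, -5.96058001e-04,
        7.99118240e+01, -7.22419631e+00]), 'joint_velocities': array([-0.12851636, -0.1668161 , -0.12604922, -0.08592879,  0.09731247,
        0.01646294]), 'effort': array([ 6.85153191e-04, -4.95943522e+01, -3.88520014e+01,  7.02685467e-02,
        5.15957200e-02, -3.84271448e-05]), 'eef_pos': array([ 0.17191428, -0.60030883,  0.22155303]), 'tcp_rot': array([-1.79899704e+02, -1.21220555e-02,  1.59739161e+01]), 'ft_force': array([ 0.12459778, -0.19220822, -0.73212462]), 'torque': array([-0.01785402,  0.02034158, -0.00709618]), 'grip_force': 0.0, 'grip_width': 0.0869216552966209}
```

View pics/scene0.png

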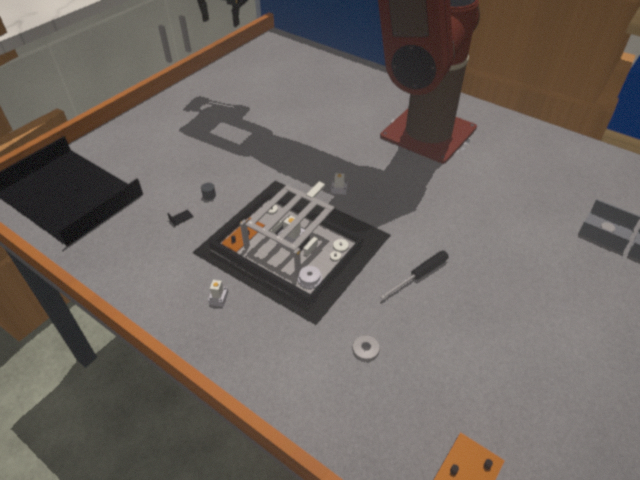

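View pics/top0.png

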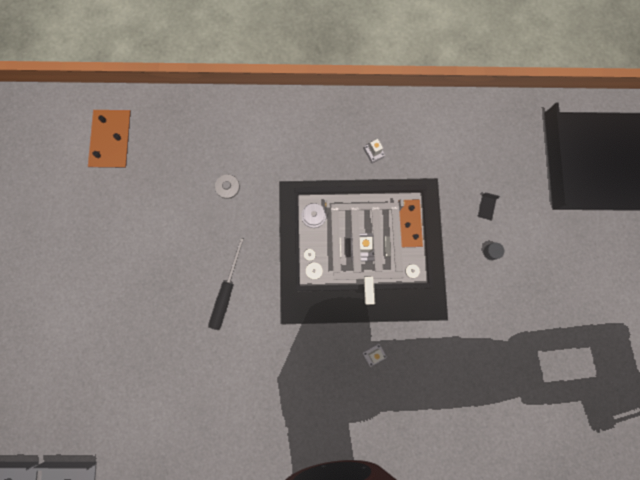

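The scene shows the deck on its mat with the cover ajar and a white tongue at top (369,290). There are three white-headed blocks, at top (366,243), (374,150) and (375,356). Only (366,243) stands between the jaws under the cover, and the other two are loose. I'll confirm this in an enlarged crop.

Run:
```python
import cv2
a=cv2.imread("pics/top0.png")[170:330,275:450]; b=cv2.imread("pics/scene0.png")[165:325,190:395]
cv2.imwrite("pics/topc.png",cv2.resize(a,None,fx=3.7,fy=3.7,interpolation=cv2.INTER_CUBIC))
cv2.imwrite("pics/scenec.png",cv2.resize(b,None,fx=3.7,fy=3.7,interpolation=cv2.INTER_CUBIC))
```

```text
(no output)
```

View pics/topc.png

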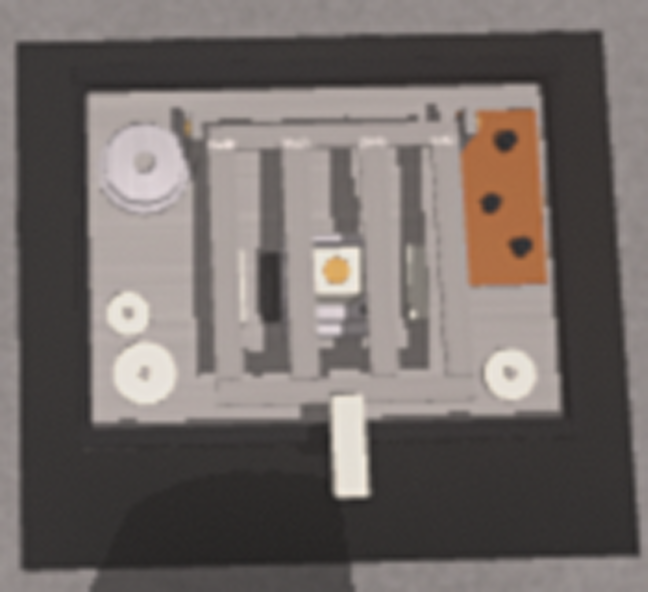

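View pics/scenec.png

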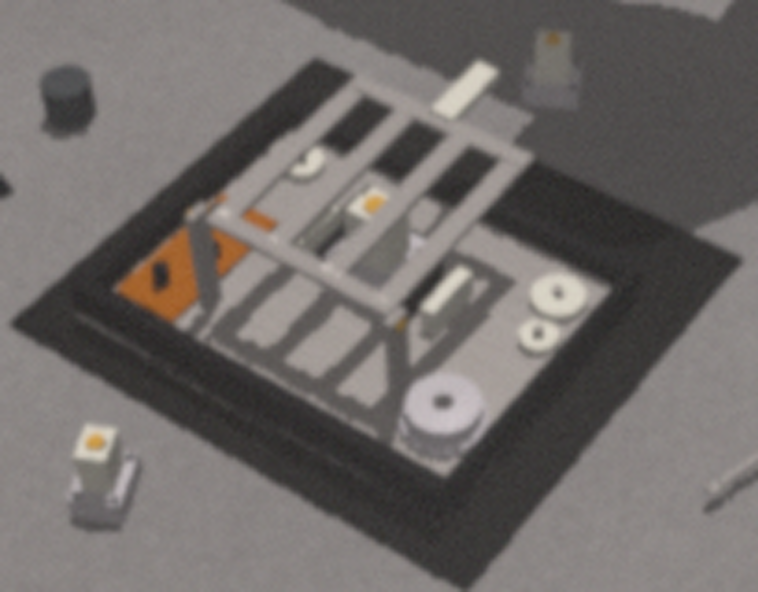

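The crops confirm it. The block with the yellow-dotted white head, at crop (337,270), sits between the two jaws under the slotted cover. The tongue spans crop (348,397) to (351,497).

```bash
cat > h.py <<'E'
import numpy as np, cv2
from rig import ctrl
def cam(n):
    c=ctrl.calibration(n); T=np.linalg.inv(c["T"]); return np.diag([1,-1,-1])@T[:3], c
def proj(n,P):
    M,c=cam(n); q=c["camera_matrix"]@(M@np.append(P,1)); return q[:2]/q[2]
def ray(n,u,z):
    c=ctrl.calibration(n); d=np.linalg.inv(c["camera_matrix"])@[u[0],u[1],1]; d=c["T"][:3,:3]@(d*[1,-1,-1]); o=c["T"][:3,3]
    return o+d*(z-o[2])/d[2]
def tri(us):
    A=[];b=[]
    for n,u in us:
        c=ctrl.calibration(n); d=np.linalg.inv(c["camera_matrix"])@[u[0],u[1],1]; d=c["T"][:3,:3]@(d*[1,-1,-1]); d/=np.linalg.norm(d)
        Q=np.eye(3)-np.outer(d,d); A.append(Q); b.append(Q@c["T"][:3,3])
    return np.linalg.solve(sum(A),sum(b))
tc=lambda u,v:(275+(u+.5)/3.7-.5,170+(v+.5)/3.7-.5)
sc=lambda u,v:(190+(u+.5)/3.7-.5,165+(v+.5)/3.7-.5)
E
python3 - <<'E'
from h import *
np.set_printoptions(precision=4,suppress=True)
m=np.array([ray("top",tc(*p),.004) for p in[(18,45),(602,32),(638,553),(22,570)]]); print("mat",m,m.mean(0))
m2=np.array([ray("scene",sc(*p),.004) for p in[(320,58),(742,262),(467,588),(12,323)]]); print("mats",m2,m2.mean(0))
for q in(m,m2[[2,3,0,1]]): 
    r,(w,h),_=0,(0,0),0
    print([np.degrees(np.arctan2(*(q[(i+1)%4]-q[i])[1::-1])) for i in range(4)],[np.linalg.norm(q[(i+1)%4]-q[i]) for i in range(4)])
print("blocktop t",ray("top",tc(337,270),.076),"s",ray("scene",sc(372,204),.076),tri([("top",tc(337,270)),("scene",sc(372,204))]))
print("tip",tri([("top",tc(351,497)),("scene",sc(486,69))]),"root",tri([("top",tc(348,397)),("scene",sc(446,110))]))
print("hinge posts",ray("top",tc(182,115),.09),ray("top",tc(465,120),.09))
E
```

```text
mat [[ 0.7048  0.132   0.004 ]
 [ 0.7159 -0.2049  0.004 ]
 [ 0.4195 -0.2127  0.004 ]
 [ 0.4084  0.1238  0.004 ]] [ 0.5621 -0.0404  0.004 ]
mats [[ 0.4184 -0.2095  0.004 ]
 [ 0.4135  0.1264  0.004 ]
 [ 0.7061  0.1322  0.004 ]
 [ 0.7156 -0.2036  0.004 ]] [ 0.5634 -0.0386  0.004 ]
[np.float64(-88.1035164418616), np.float64(-178.48263381597528), np.float64(91.89974880329757), np.float64(1.5806447614788688)] [np.float64(0.33705764959231305), np.float64(0.2965009385579504), np.float64(0.33673028959000834), np.float64(0.2965181429134332)]
[np.float64(-88.37762206656632), np.float64(-178.84769685568006), np.float64(90.8405742046021), np.float64(1.141421073174785)] [np.float64(0.33589811766441774), np.float64(0.2972855150935042), np.float64(0.33594737733370555), np.float64(0.29270194596714527)]
blocktop t [ 0.563  -0.0411  0.076 ] s [ 0.5628 -0.0433  0.076 ] [ 0.5633 -0.0418  0.077 ]
tip [ 0.446  -0.0449  0.0974] root [ 0.4941 -0.0418  0.101 ]
hinge posts [0.6415 0.04   0.09  ] [ 0.6402 -0.107   0.09  ]
```

```bash
cat >> h.py <<'E'
YAW=1.6; S=np.array([.5630,-.0415,.014]); 
c_,s_=np.cos(np.radians(YAW)),np.sin(np.radians(YAW)); EX=np.array([c_,s_,0]); EY=np.array([-s_,c_,0]); EZ=np.array([0,0,1.])
H=S+.075*EX; H[2]=.088
def lidpt(a,r,y=0): return H-r*np.cos(a)*EX+r*np.sin(a)*EZ+y*EY
D=[180,0,YAW]
E
python3 - <<'E'
from h import *
np.set_printoptions(precision=1,suppress=True)
for a in(0,.05,.1,.15): print(a,[tuple(np.round(((proj("top",lidpt(a,r))-(275,170))*3.7).tolist()+((proj("scene",lidpt(a,r))-(190,165))*3.7).tolist())) for r in(.192,.145)])
for y in(.065,-.065): print([((proj("scene",lidpt(.07,r,y))-(190,165))*3.7) for r in(.145,.015)])
for a in (.07,.8,1.74):
    print(ctrl.inverse_kinematics(lidpt(a,.175)-[0,0,.019],D))
E
```

```text
0 [(np.float64(349.0), np.float64(495.0), np.float64(486.0), np.float64(80.0)), (np.float64(345.0), np.float64(401.0), np.float64(442.0), np.float64(122.0))]
0.05 [(np.float64(351.0), np.float64(494.0), np.float64(486.0), np.float64(68.0)), (np.float64(347.0), np.float64(400.0), np.float64(442.0), np.float64(114.0))]
0.1 [(np.float64(354.0), np.float64(492.0), np.float64(485.0), np.float64(57.0)), (np.float64(348.0), np.float64(397.0), np.float64(441.0), np.float64(105.0))]
0.15 [(np.float64(356.0), np.float64(489.0), np.float64(484.0), np.float64(46.0)), (np.float64(350.0), np.float64(394.0), np.float64(440.0), np.float64(97.0))]
[array([531.4, 152.3]), array([400.2, 298. ])]
[array([355. ,  69.7]), array([219.2, 203.9])]
[-15.2  -0.4 117.9  -0.   62.6  73.2]
[-13.5  -0.9 105.1  -0.   75.8  74.9]
[-10.1  17.9  79.1  -0.   83.   78.3]
```

Run:
```python
from h import *
np.set_printoptions(precision=3,suppress=True)
a0=.065; off=np.array([0,0,-.019]); g=lidpt(a0,.175)+off
ctrl.move_pose(g+[0,0,.12],D)
ctrl.gripper_to(.05,20)
print(ctrl.movel(g,rate=.1,threshold=8)); ctrl.gripper_to(0,20); ctrl.hold(.2)
s=ctrl.state(); print(s["time"],s["eef_pos"],g,s["grip_width"],s["grip_force"],s["ft_force"])
if s["grip_width"]>.01:
    for a in np.linspace(a0,.4,4)[1:]:
        ctrl.movel(lidpt(a,.175)+off,rate=.08); s=ctrl.state(); print(a,s["eef_pos"],s["ft_force"],s["grip_width"])
cv2.imwrite("pics/s1.png",cv2.resize(ctrl.capture("scene")[100:340,150:470],None,fx=2.4,fy=2.4))
```

```text
False
5.475 [ 0.463 -0.045  0.08 ] [ 0.463 -0.044  0.08 ] 0.015803783341830385 20.000044405460358 [-0.509 -5.542 -0.371]
0.1766666666666667 [ 0.466 -0.045  0.1  ] [-0.912 -6.01  -0.107] 0.015548838931286836
0.28833333333333333 [ 0.47  -0.045  0.119] [-1.628 -5.668  1.108] 0.01607323589617028
0.4 [ 0.476 -0.045  0.137] [-3.242 -5.016  0.823] 0.015730981483398587
```

View pics/s1.png

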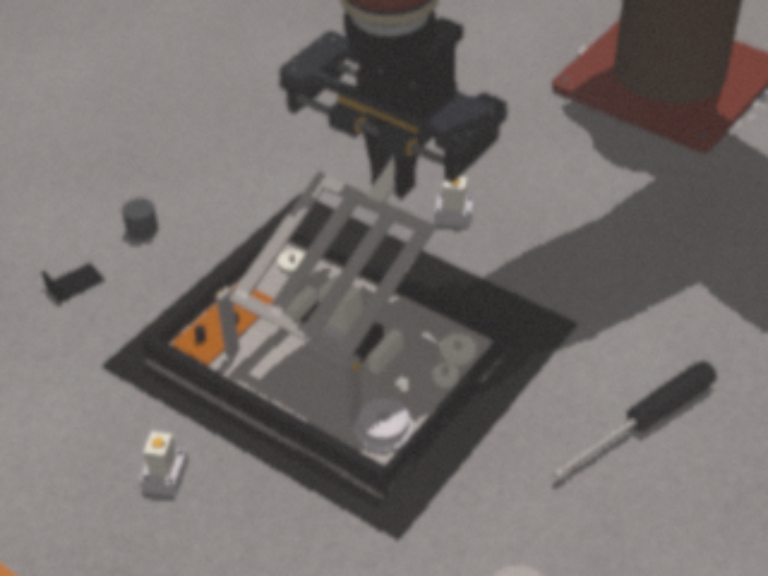

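The fingers hold the tongue at crop (388,180) and the cover is following the arc, so I'll carry on to the stop.

Run:
```python
from h import *
np.set_printoptions(precision=3,suppress=True)
off=np.array([0,0,-.019])
for a in list(np.linspace(.4,1.7,9)[1:])+[1.74,1.77]:
    r=ctrl.movel(lidpt(a,.175)+off,rate=.08 if a<1.71 else .03,threshold=None if a<1.6 else 15); s=ctrl.state(); print(round(a,3),r,s["eef_pos"]-lidpt(a,.175)-off,s["ft_force"],s["grip_width"],s["time"])
    if r or abs(s["ft_force"]).max()>22: break
cv2.imwrite("pics/s2.png",cv2.resize(ctrl.capture("scene")[60:340,150:470],None,fx=2.1,fy=2.1))
```

```text
0.562 False [-0.001 -0.001  0.   ] [-3.22  -4.071  3.533] 0.01575103662283342 7.2083
0.725 False [-0.    -0.001  0.   ] [-3.182 -5.151  3.347] 0.015529696112409378 7.7167
0.888 False [-0.    -0.001  0.   ] [-1.74  -4.744  3.416] 0.015654812463894264 8.225
1.05 False [ 0.    -0.001 -0.   ] [-1.111 -5.683  2.378] 0.01577172144078813 8.7333
1.212 False [ 0.    -0.001 -0.   ] [ 0.054 -4.659  0.8  ] 0.015257726196981172 9.2417
1.375 False [ 0. -0. -0.] [ 0.94  -5.28  -0.792] 0.01576052794502569 9.75
1.537 False [ 0. -0. -0.] [ 0.653 -4.97   1.098] 0.015955369706524915 10.2583
1.7 False [ 0. -0. -0.] [ 0.799 -5.986  0.599] 0.015557642734596363 10.7667
1.74 False [-0. -0. -0.] [-0.756 -5.369  0.066] 0.01580185907664172 11.15
1.77 True [-0.003 -0.001  0.   ] [-2.664 -0.565  5.817] 0.015911190105259952 11.3917
```

View pics/s2.png

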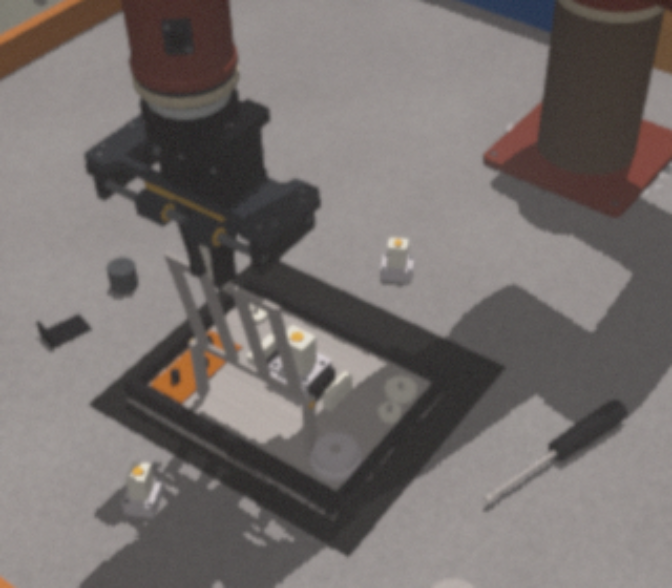

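The cover is up against its stop. I'll release it, back off and look at the block.

Run:
```python
from h import *
ctrl.gripper_to(.045,20)
p=ctrl.state()["eef_pos"]; ctrl.movel(p+[0,0,.06],rate=.12); ctrl.movel([.40,-.2,.28],rate=.3)
a=ctrl.capture("top"); b=ctrl.capture("scene"); print(ctrl.state()["time"])
cv2.imwrite("pics/top3.png",a);cv2.imwrite("pics/scene3.png",b)
f=lambda i,y,x:cv2.resize(i[y:y+110,x:x+75],None,fx=5.3,fy=5.3,interpolation=cv2.INTER_CUBIC)
cv2.imwrite("pics/c3.png",np.hstack([f(a,180,330),f(b,165,265)]))
```

```text
14.1917
```

View pics/c3.png

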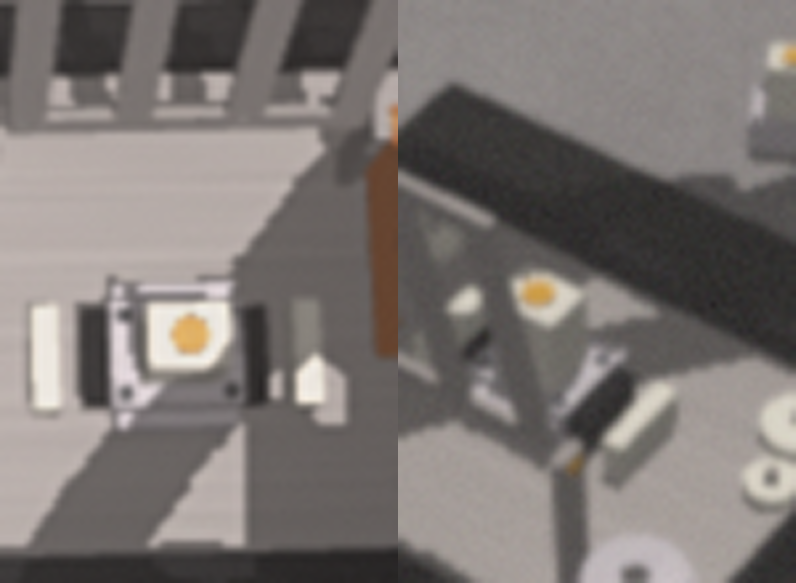

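The cover stands open. The block sits upright between the black jaws, with its head's dot at crop (190,336) in the top view and (140,293) in the scene view.

Run:
```python
from h import *
np.set_printoptions(precision=4,suppress=True)
t=(330+190.5/5.3-.5,180+336.5/5.3-.5); s=(265+141/5.3-.5,165+293.5/5.3-.5)
print(ray("top",t,.076),ray("scene",s,.076),tri([("top",t),("scene",s)]))
P=S+[0,0,.026]   # TCP for grip 45 mm above underside
ctrl.gripper_to(.06,20)
ctrl.move_pose(P+[0,0,.12],D)
print(ctrl.movel(P,rate=.1,threshold=8)); print(ctrl.state()["ft_force"])
ctrl.gripper_to(0,15); ctrl.hold(.2)
s=ctrl.state(); print(s["time"],s["eef_pos"],P,s["grip_width"],s["grip_force"],s["ft_force"],s["torque"])
```

```text
[ 0.5622 -0.0406  0.076 ] [ 0.5619 -0.0415  0.076 ] [ 0.5623 -0.0408  0.0766]
False
[0.1454 0.5965 1.2686]
17.9833 [ 0.5631 -0.0417  0.0401] [ 0.563  -0.0415  0.04  ] 0.029700478154328726 14.999886037549004 [-0.6456 -1.3655  1.2695] [-0.2234  0.0635  0.0058]
```

```bash
cat >> h.py <<'E'
from scipy.spatial.transform import Rotation as Ro
def lean(th,zc,yc=0,rate=.012):
    "block lean th deg (+left), underside centre at height zc above the seat; returns state"
    q=Ro.from_rotvec(-np.radians(th)*EX); p=S+yc*EY+zc*EZ+q.apply([0,0,.026])
    ctrl.movel(p,(q*Ro.from_euler("xyz",D,degrees=True)).as_euler("xyz",degrees=True),rate=rate)
    s=ctrl.state(); print(th,round(zc,4),"t",round(s["time"],2),"err",s["eef_pos"]-p,"rot",s["tcp_rot"],"F",s["ft_force"],"M",s["torque"],round(s["grip_width"],4)); return s
E
python3 - <<'E'
from h import *
np.set_printoptions(precision=4,suppress=True)
ctrl.gripper_to(0,45)
for th in(2.5,5,7.5,10):
    s=lean(th,.025*np.sin(np.radians(th))+.0005)
    if s["ft_force"][2]<-14 or np.abs(s["ft_force"]).max()>50: print("STOP"); break
ctrl.hold(.15)
cv2.imwrite("pics/s4.png",cv2.resize(ctrl.capture("scene")[140:300,200:400],None,fx=3.5,fy=3.5))
E
```

```text
2.5 0.0016 t 18.51 err [-0.     -0.0001 -0.0004] rot [177.4846   0.0002   1.6489] F [ 1.5369 -3.9528 -3.0619] M [-0.4702 -0.2448 -0.103 ] 0.0298
5 0.0027 t 18.78 err [-0.     -0.0003 -0.0003] rot [174.9868   0.0109   1.678 ] F [ 1.6389 -5.2741 -4.2757] M [-0.6106 -0.3177 -0.1134] 0.0296
7.5 0.0038 t 19.06 err [-0.0001 -0.0004 -0.0003] rot [172.491    0.0234   1.6882] F [ 2.2365 -7.0718 -5.0369] M [-0.7571 -0.3443 -0.0487] 0.0298
10 0.0048 t 19.32 err [-0.     -0.0006 -0.0001] rot [169.9816   0.0331   1.6965] F [ 2.0568 -8.3012 -3.4449] M [-0.9074 -0.3984 -0.1104] 0.0293
```

View pics/s4.png

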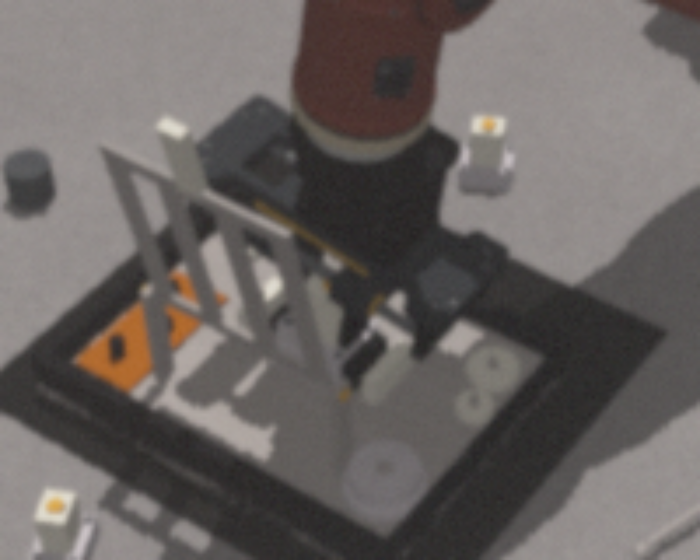

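Leaned left about 10°, with low forces and the deck unstressed (Fz about -3 N). Now I'll rock right and continue walking the block out.

Run:
```python
from h import *
np.set_printoptions(precision=4,suppress=True)
bad=False
th0,z0=10,.0048
for th1,z1 in((-10,.0085),(10,.0130),(-10,.0175),(10,.022),(-8,.025)):
    for k in(.25,.5,.75,1):
        s=lean(th0+k*(th1-th0),z0+k*(z1-z0),rate=.02)
        if s["ft_force"][2]<-13 or np.abs(s["ft_force"]).max()>50: bad=True; print("STOP"); break
    if bad: break
    ctrl.hold(.12); th0,z0=th1,z1
```

```text
5.0 0.0057 t 19.8 err [-0.0002 -0.0007 -0.0002] rot [175.1044   0.0239   1.5447] F [ 1.548  -3.3264 -2.9104] M [-0.0943 -0.1964  0.1846] 0.0297
0.0 0.0066 t 20.07 err [-0.0004 -0.0002 -0.0004] rot [-179.9587    0.0511    1.561 ] F [ 1.2368 -2.4431 -3.62  ] M [-0.3352 -0.0425  0.1583] 0.0297
-5.0 0.0076 t 20.34 err [-0.0005  0.0003 -0.0003] rot [-175.001     0.0703    1.5789] F [-1.5449 -1.2678 -2.5311] M [-0.4817  0.1978  0.1123] 0.0295
-10 0.0085 t 20.61 err [-0.0004  0.0007  0.    ] rot [-170.0105    0.0709    1.5988] F [-2.301  -0.6735  1.0981] M [-0.2361  0.5072  0.1531] 0.0297
-5.0 0.0096 t 21.01 err [-0.0003  0.0007 -0.0001] rot [-175.0727    0.0131    1.8065] F [-2.675  -2.9661 -2.2686] M [-1.1131  0.4606 -0.1232] 0.0294
0.0 0.0107 t 21.28 err [-0.0002  0.0003 -0.0001] rot [-179.9763    0.0238    1.7856] F [-1.6941 -4.539  -1.812 ] M [-1.0639  0.4259 -0.1866] 0.0295
5.0 0.0119 t 21.56 err [-0.0001  0.      0.    ] rot [175.0883   0.0434   1.783 ] F [-1.574  -5.3253 -1.3124] M [-0.8556  0.3644 -0.2111] 0.0295
10 0.013 t 21.82 err [ 0.0002 -0.0003  0.0004] rot [170.1057   0.0534
[... 1111 characters left out ...]
016 -0.002   0.0012] rot [169.8866  -0.141    1.7134] F [ 1.9879 -8.3212  2.8971] M [-1.4067 -0.3954  0.0261] 0.0296
5.5 0.0227 t 24.64 err [-0.0002 -0.0015 -0.0004] rot [174.611    0.0249   1.4374] F [ 0.957  -2.8879  0.2022] M [-0.3248 -0.1939 -0.0114] 0.0297
1.0 0.0235 t 24.9 err [-0.0006 -0.0007 -0.0006] rot [178.9623   0.07     1.4691] F [ 0.0391  0.1252 -2.5273] M [-0.0118  0.0189 -0.0047] 0.0296
-3.5 0.0243 t 25.16 err [-0.0003 -0.0004 -0.0004] rot [-176.6312    0.0575    1.5066] F [-1.0431  0.4523 -2.8694] M [-0.0455  0.0089  0.0315] 0.0294
-8 0.025 t 25.42 err [-0.0003 -0.0004 -0.0004] rot [-172.1688    0.0614    1.5166] F [ 0.5996  0.8283 -2.2318] M [-0.0782  0.0472 -0.0331] 0.0295
```

The only load left is the block's weight of about 2.5 N, so it's free. I'll straighten it, raise it and check.

Run:
```python
from h import *
np.set_printoptions(precision=4,suppress=True)
lean(-4,.031); lean(0,.036,rate=.02); lean(0,.042,rate=.02); ctrl.hold(.5); lean(0,.042)
a=ctrl.capture("scene")
cv2.imwrite("pics/s5.png",cv2.resize(a[120:340,190:460],None,fx=2.9,fy=2.7))
```

```text
-4 0.031 t 26.22 err [-0.      0.0002  0.0001] rot [-176.0017   -0.0039    1.622 ] F [ 0.1026  0.9547 -2.4597] M [-0.1143  0.0162 -0.027 ] 0.0295
0 0.036 t 26.63 err [-0.      0.0002 -0.    ] rot [-179.9608    0.0013    1.6339] F [ 0.577  -0.5963 -2.7714] M [ 0.0375  0.0409 -0.0196] 0.0298
0 0.042 t 27.08 err [ 0.0001 -0.0002  0.0002] rot [-179.9993   -0.0205    1.5803] F [-0.7584 -0.7178 -2.4331] M [-0.0067  0.0292  0.0141] 0.0296
0 0.042 t 27.83 err [ 0. -0.  0.] rot [179.9994  -0.0029   1.599 ] F [ 1.2403 -0.7658 -2.5597] M [ 0.0566 -0.0131 -0.0024] 0.0296
```

View pics/s5.png

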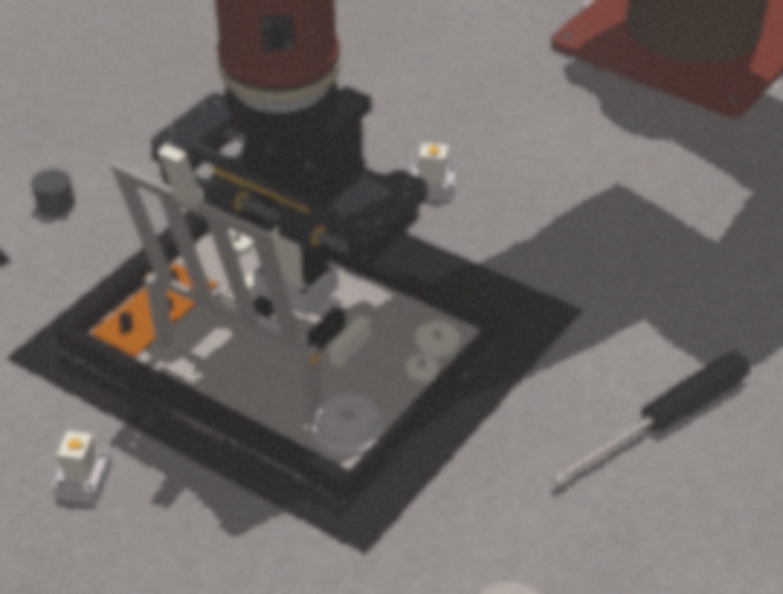

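The block is held upright above the jaws at crop (310,285), the cover is still open, and the loose parts in view (motor can, screwdriver) are where they were. I'll hand it in.

```bash
python3 -c "
from rig import ctrl
print(ctrl.close_job())"
```

```text
the job is handed in; nothing more can be done
None
```

I handed the job in at about 28 s, with the cover open on its stop and the block rocked free, left first; the gripper holds it upright about 2 cm above the jaws, but no verdict came back.

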